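# Pin the dryer-holder arm in its fork

### The arm

A 6-joint arm with a two-finger parallel gripper is mounted at the origin on the work surface. World frame = base frame: x ahead of the robot, y to its left, z up, the work surface at z = 0. Lengths are in m, angles in rad, forces in N, time in s.
With the tool pointing down it reaches from about 0.3 to 0.775 m from the base axis. Payload 14.6 kg.
Tool frame: the origin (TCP) lies midway between the tips of the shut fingers; the grasp point (between the pads) lies 19 mm behind it; z points along the fingers, x is the direction in which the jaws open and shut, and the axes are right-handed (so a half turn about z gives the same grasp; the last joint's range is limited). The gripper opens to 94 mm and grips with 3 to 60 N. Pads are 16 mm wide; open, the fingers measure 119 mm over their backs; the gripper's body (75 mm by 177 mm) begins 78 mm behind the grasp point.
Start: joints at [1.131, 0.3, 1.521, -0, 1.321, -0.067], TCP at [0.2, 0.512, 0.205] pointing down, gripper open.
Joint ranges: [-3.03, 3.03], [-0.79, 2.21], [0.23, 2.52], [-1.04, 4.18], [0, 3.07], [-2.55, 2.55]. Speed limits (rad/s): [2.22, 2.22, 2.57, 3.14, 3.14, 3.14].

### API

Orientations are given as [roll, pitch, yaw] about the fixed x, y, z axes, in that order (R = Rz(yaw) Ry(pitch) Rx(roll)).
In Python, from workcell import goto, movel, movej, grip, wait, solve_ik, state, read_camera, IKError, sign_off, find_in, mark_of gives the robot as it stands. The module is installed in compiled form; this text tells all that it offers. Calls block until the motion is done:
- goto(position, orientation): joint-space move of the TCP to a pose.
- movel(position, vel=0.15, ori=None, guard=None): straight line of the TCP; ori=None keeps the orientation; vel is the mean speed in m/s. With guard (N) it stops when the force on the tool has changed by that much, and returns True; else False.
- movej(angles): joint-space move.
- grip(opening): opening from 0.0 (shut) to 1.0 (fully open); the grip force is fixed at half the most; returns when the fingers have stopped.
- wait(seconds).
- solve_ik(position, orientation): joint angles nearest the present ones, or None.
- state(): the state.
- read_camera(name): name is "scene" or "side" or "wrist"; returns a dict with "img" (420x560x3 uint8, red, green, blue), "z_map" (420x560 float32, m along the optical axis (not along the pixel's ray), 0 where there is no reading), "camera_matrix" (3x3 intrinsics, pixels), "rvec" (rotation vector, rad) and "tvec" (3), from world to camera coordinates, as OpenCV has them. Camera axes: x right, y down, z forward; pixel columns grow to the right and rows downward; lengths in m; the calibration is good to about 2 mm. A picture is of the moment at which its call begins.
A pose or a line that the arm cannot do raises IKError and nothing moves.
- sign_off(): hands the job in, once; it reports no verdict.
Trained networks look in a picture, given as the dict that the camera call returned (one of the last four; its "shot" number tells which), for a name from the list of things; names that differ only in an ending like _2 or _b are one class to them, and where a whole thing is asked for, a point or a joint stands for the part that bears it (a point fixed in the world has none). Each returns a list of dicts, best first, with "score" (0 to 1); they miss things now and then, are a little off and sometimes report something else, mostly with a low value. They report only what shows in the picture. A call takes as long as a camera call.
- find_in(picture, name): "extent" ([left, top, width, height] in pixels, round what is visible of it).
- mark_of(picture, name): "position" ([column, row] in pixels: a listed point, or the origin of a listed thing).
The state is a dict: "t": time; "joint_positions": joint angles; "joint_vel": joint speeds; "joint_efforts": joint torques, N m; "ee_pos": TCP position; "eef_rot": TCP orientation; "ft_force": force on the tool from outside, world axes, zero at the start; "moment": the same for the moment, N m; "finger_gap": opening from 0.0 (shut) to 1.0 (fully open).
Only numpy, scipy, OpenCV 4.12 (cv2) and the standard library are available. Lean on these libraries where they do the work, as an engineer would, in place of code of your own. Each camera call takes 0.05 s, during which the arm holds its last target.

### The job

Swing the dryer-holder arm on the leaning bracket fully home into its fork, then take the big headed steel pin out of its wooden block and push it through the fork and the arm's eye until its flange lies flush on the fork. Let go of everything, and leave the bowl, the comb and the bath brush where they are.

Things in the scene. Friction and masses are not known exactly. Their poses are not given: they have to be found in the camera images.
- fork: Steel fork (clevis) on the bracket. Origin: centre of the hole, in the upper plate's outer face. z: hole axis, pointing out, leaning 30 degrees from vertical towards the robot; x: up the slope, away from the robot; y: towards the arm's pivot. Two 60 x 60 x 8 mm plates (z 0 to -8 and -28 to -36 mm), a 20 mm hole through each; web at x 30 to 42 mm; nothing rises above z = 0.
- swingarm (a joint): Angle of the swing arm in rad: 0 = home against its stop, where the 20 mm hole in its eye lies in line with the fork holes; grows to 1.15 as it swings out, down the slope towards the robot. Friction (about 0.25 N m) holds it where it is left.
- swing_pivot (a point): Point on the arm's pivot axis, in the upper face of the arm (aluminium bar 30 mm wide, 12 mm thick): at (0, 160, -12) mm in the fork frame. The axis is parallel to the fork's z; a bolt head 7 mm high stands on it. Site axes as for swing_knob. The arm's other end is a 100 mm open ring, the dryer cradle.
- swing_knob (a point): Centre of the black knob on the arm: upright cylinder 22 mm in diameter, 45 mm tall, axis parallel to the fork's z, 80 mm from the pivot axis. Site z: outwards along the knob; y: from eye to pivot; x: the way it moves when swung home. At arm angle q its centre is at (-80 sin q, 160 - 80 cos q, 10.5) mm in the fork frame.
- swing_eye (a point): Centre of the 20 mm hole in the arm's eye (44 x 50 x 12 mm), at the arm's upper face, 160 mm from the pivot axis; at home it is at z = -12 mm on the fork's hole axis.
- pin_center (a point): Middle of the headed steel pin, 110 mm long, about 200 g; z runs from nose to grip. Shank 16 mm in diameter, z -55 to 0 mm, its nose tapered over 10 mm; flange 34 mm, z 0 to 6 mm; round grip 24 mm, z 6 to 55 mm. The point lies in the flange's underside: at the fork's origin when seated. At the start the pin stands upright in the block, flange on its top.
- stand: Fixed wooden block 80 x 80 x 70 mm, origin at the centre of its underside, with a 20 mm hole 62 mm deep in the middle of its top in which the pin stands.
- bowl: Grey ceramic bowl, 116 mm across, 50 mm high, origin under its centre. Leave alone.
- comb: Stainless rake comb lying flat, about 140 x 75 mm, 16 mm high, origin at the neck near its head. Leave alone.
- bathbrush: Orange silicone bath brush, 120 x 65 mm, 55 mm high with its strap, origin under its centre. Leave alone.
- bracket: Fixed, leaning bracket of dark sheet steel that carries fork and arm; place and yaw vary. Origin on the bench, z up; the fork's origin is at (-33, 0, 137) mm. Its sloping sheet (190 x 290 mm) lies 66 mm below the fork's upper face, square to the hole axis.

How it is judged:
On the way, in this order (a step that is already met when the one before it is completed fails the run):
1. the arm is swung home, eye in line with the fork (value of joint swingarm below 0.03 rad), for 0.2 s.
2. the pin is through fork and eye, flange on the fork (z of pin_center in the frame of fork below 0.003 m and distance between pin_center and fork below 0.006 m and angle between the z axis of pin_center and the z axis of fork, either way round below 0.08 rad), for 0.2 s.
At the end, for the whole second after the job is handed in: The arm is home (within 0.04 rad), the pin sits through fork and eye with its flange within 3 mm of the fork's face, within 6 mm of the hole's centre and in line within 0.08 rad; bowl, comb and bath brush are within 20 mm of where they were (all of step 2 and value of joint swingarm below 0.04 rad and distance of each of bowl, comb, bathbrush from where it was at the start of the episode below 0.02 m); the robot touches nothing.
It fails at once if the bowl, comb or bath brush is shoved away (distance of any of bowl, comb, bathbrush from where it was at the start of the episode above 0.03 m).
It also fails if it takes over 58 s, if anything falls off the work surface, if the arm or the gripper's body presses on something with over 40 N, if the wrist force passes 120 N, or if a joint passes its speed limit or range.

## Working session

There is one attempt and no reset: what is moved stays moved. The work goes in short steps, each a Python script; the robot and the scene stay as the last script left them, time stands still between calls to the robot, and variables do not carry over. Pictures are saved under pics/ and viewed, and the job is handed in when it is done.

```bash
mkdir -p pics
cat > h.py <<'E'
import numpy as np, cv2, pickle
from workcell import *
from scipy.spatial.transform import Rotation as Ro
def px2w(p,uv,z=None):
    K=p["camera_matrix"];R=cv2.Rodrigues(np.array(p["rvec"],float))[0];t=np.array(p["tvec"],float).ravel()
    u,v=uv
    if z is None:
        z=p["z_map"][int(round(v)),int(round(u))]
    c=np.array([(u-K[0][2])/K[0][0],(v-K[1][2])/K[1][1],1.])*z
    return R.T@(c-t)
def ray(p,uv):
    a=px2w(p,uv,0.0);b=px2w(p,uv,1.0);d=b-a;return a,d/np.linalg.norm(d)
def proj(p,X):
    return cv2.projectPoints(np.array(X,float).reshape(-1,3),np.array(p["rvec"],float),np.array(p["tvec"],float),np.array(p["camera_matrix"],float),None)[0].reshape(-1,2)
def cloud(p):
    K=p["camera_matrix"];R=cv2.Rodrigues(np.array(p["rvec"],float))[0];t=np.array(p["tvec"],float).ravel()
    v,u=np.mgrid[:420,:560];z=p["z_map"]
    c=np.stack([(u-K[0][2])/K[0][0]*z,(v-K[1][2])/K[1][1]*z,z],-1)
    return (c-t)@R
def tri(rays):
    A=0;b=0
    for a,d in rays:
        P=np.eye(3)-np.outer(d,d);A=A+P;b=b+P@a
    x=np.linalg.solve(A,b);return x,[np.linalg.norm((np.eye(3)-np.outer(d,d))@(x-a)) for a,d in rays]
def save(p,n): cv2.imwrite("pics/"+n,p["img"][:,:,::-1])
E
python3 - <<'E'
from h import *
names=["fork","swing_pivot","swing_knob","swing_eye","pin_center","stand","bowl","comb","bathbrush","bracket"]
P={}
for c in ["scene","side","wrist"]:
    p=read_camera(c);P[c]=p;save(p,c+"0.png")
    print(c,p["img"].shape)
    for n in names:
        r=mark_of(p,n)
        for q in r[:2]:
            print(n,np.round(q["position"],1),round(q["score"],2),np.round(px2w(p,q["position"]),4))
pickle.dump(P,open("p0.pkl","wb"))
print(state())
E
```

```text
scene (420, 560, 3)
fork [324.4 166.7] 0.84 [0.5205 0.0723 0.1296]
swing_pivot [388.7 150.3] 0.7 [0.504  0.2235 0.1371]
swing_knob [358.8 139.4] 0.78 [0.4461 0.1721 0.118 ]
swing_eye [330.3 141.5] 0.59 [0.3896 0.1226 0.0555]
pin_center [224.7 176.8] 0.53 [ 0.4744 -0.1491  0.0795]
stand [227.5 190.7] 0.85 [ 0.4951 -0.1473  0.0524]
bowl [157.2 242.7] 0.63 [ 0.5789 -0.3225  0.0035]
bowl [228.1 173.8] 0.24 [ 0.4673 -0.1404  0.0798]
comb [300.8 312.6] 0.57 [ 0.8004 -0.0299  0.0099]
comb [328.6 142.1] 0.41 [0.388  0.1189 0.0522]
bathbrush [210.1 312.5] 0.78 [ 0.7758 -0.2156  0.0282]
bracket [327.1 212.3] 0.68 [0.6289 0.0555 0.1139]
side (420, 560, 3)
fork [212.  171.2] 0.85 [0.5329 0.0794 0.1317]
swing_pivot [182.1 135.6] 0.74 [0.4949 0.2151 0.1313]
swing_knob [161.5 161.4] 0.75 [0.4422 0.1592 0.1152]
swing_eye [148.2 198.2] 0.63 [0.4002 0.1234 0.0549]
swing_eye [192.3 292.1] 0.6 [ 0.4509 -0.1567  0.0932]
pin_center [192.5 295.6] 0.97 [ 0.4499 -0.1547  0.0807]
pin_center [343.1 227.9] 0.38 [ 0.7772 -0.0356  0.0124]
stand [201.1 315.7] 0.72 [ 0.4566 -0.1868  0.0684]
bowl [298.8 401.6] 0.57 
[... 167 characters left out ...]
0153 0.0607]
wrist (420, 560, 3)
{'t': 1.65, 'joint_positions': array([ 1.13140099e+00,  2.99920973e-01,  1.52100035e+00,  1.59813394e-05,
        1.32067680e+00, -6.65988379e-02]), 'joint_vel': array([-0.00101043, -0.00060831, -0.0002852 ,  0.00047567, -0.00028064,
        0.00015886]), 'joint_efforts': array([ 1.10093679e-04, -5.31669652e+01, -3.52900064e+01,  7.08856992e-02,
        2.13558233e-02, -2.50726151e-05]), 'ee_pos': array([0.20031833, 0.51221916, 0.20543392]), 'eef_rot': array([-3.14157684e+00,  4.43178573e-06,  1.19799587e+00]), 'ft_force': array([-0.13556044,  0.83189553, -0.41746156]), 'moment': array([-0.02777194,  0.00248377, -0.02870227]), 'finger_gap': 1.003327918816332}
```

View pics/scene0.png

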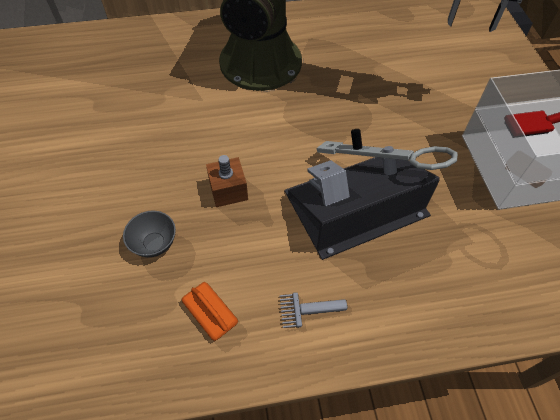

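View pics/side0.png

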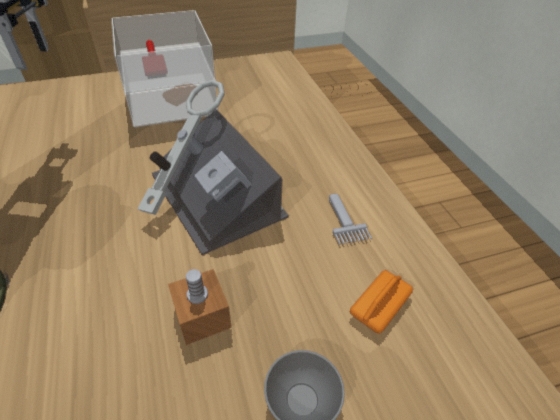

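Run:
```python
from h import *
P=pickle.load(open("p0.pkl","rb"))
s,d=P["scene"],P["side"]
for n,a,b in [("fork",(324.4,166.7),(212,171.2)),("pivot",(388.7,150.3),(182.1,135.6)),("knob",(358.8,139.4),(161.5,161.4)),("eye",(330.3,141.5),(148.2,198.2)),("pin",(224.7,176.8),(192.5,295.6)),("stand",(227.5,190.7),(201.1,315.7)),("bracket",(327.1,212.3),(229.3,217.7))]:
    print(n,*[np.round(x,4) for x in tri([ray(s,a),ray(d,b)])])
for p in (s,d): print(ray(p,(280,210)))
```

```text
fork [0.5309 0.0684 0.1419] [0.0011 0.0011]
pivot [0.4948 0.2285 0.1234] [0.0012 0.0012]
knob [0.4402 0.174  0.107 ] [0.0029 0.0029]
eye [0.399  0.1184 0.0626] [0.0031 0.0031]
pin [ 0.4532 -0.1456  0.0589] [0.0059 0.0059]
stand [ 0.4571 -0.1471  0.0006] [0.0013 0.0013]
bracket [ 0.5575  0.0814 -0.0069] [0.0019 0.0019]
(array([ 1.13898828, -0.13493   ,  0.95612057]), array([-0.53182184,  0.09289538, -0.8417458 ]))
(array([ 0.45905521, -0.52791396,  0.63427185]), array([ 0.23707616,  0.66271496, -0.71035468]))
```

The scene view shows the fork at about (325,168), the knob at (356,138) and the eye at (328,148). The pin is in its block at (226,170). The side view agrees: fork hole (213,172), knob (160,160), pin (195,285). Next I'll refine the poses from depth.

```bash
cat >> h.py <<'E'
def forkR(psi):
    c,s=np.cos(psi),np.sin(psi)
    z=np.array([-.5*c,-.5*s,np.sqrt(.75)]);y=np.array([-s,c,0]);return np.stack([np.cross(y,z),y,z],1)
E
python3 - <<'E'
from h import *
P=pickle.load(open("p0.pkl","rb"))
from scipy.optimize import least_squares
f0=np.array([.530,.068,.140])
for c in ("scene","side"):
    C=cloud(P[c]);ok=P[c]["z_map"]>0
    # sheet plane: points in fork frame z around -66
    psi=.25;f=f0.copy()
    for it in range(6):
        L=(C-f)@forkR(psi)
        m=ok&(np.abs(L[...,2]+.066)<.012)&(np.abs(L[...,0])<.08)&(L[...,1]>-.05)&(L[...,1]<.2)
        X=C[m]; 
        for k in range(3):
            cen=X.mean(0);n=np.linalg.svd(X-cen,full_matrices=False)[2][2];n*=np.sign(n[2]);r=(X-cen)@n;X=X[np.abs(r)<.003]
        psi=np.arctan2(-n[1],-n[0])
    print(c,"sheet n",n,"tilt",np.degrees(np.arccos(n[2])),"psi",psi,len(X),"dist f0",(f0-cen)@n)
    m=ok&(np.abs(L[...,2])<.006)&(np.abs(L[...,0])<.04)&(np.abs(L[...,1])<.04)
    print(" top plate pts",m.sum(), np.median(L[m],0), L[m].min(0),L[m].max(0))
    # pin top & stand top
    m=ok&(np.linalg.norm(C[...,:2]-[.457,-.147],axis=-1)<.06)
    Z=C[m]; t=Z[np.abs(Z[:,2]-.07)<.006]; print(" standtop",np.median(t[:,2]),t.min(0),t.max(0))
    g=Z[Z[:,2]>.085]; print(" grip",len(g),g.min(0),g.max(0),g.mean(0))
E
```

```text
scene sheet n [-0.48442378 -0.12457372  0.86591858] tilt 30.012238464916656 psi 0.251704702754991 2629 dist f0 0.06820585647750711
 top plate pts 385 [ 8.10459487e-03 -5.84884449e-05 -2.24518787e-03] [-0.03109569 -0.02957764 -0.00582641] [0.03983988 0.03113543 0.00021098]
 standtop 0.0705463729979406 [ 0.41334156 -0.18954079  0.06402773] [ 0.5030199  -0.10219149  0.07595019]
 grip 182 [ 0.44583807 -0.15790675  0.08506641] [ 0.47202907 -0.13419985  0.12864517] [ 0.46331946 -0.14586298  0.11277005]
side sheet n [-0.48451122 -0.12299989  0.86609463] tilt 29.992066736283128 psi 0.24861191360548382 4261 dist f0 0.06994080279457769
 top plate pts 772 [ 0.00642604 -0.00173285 -0.00403765] [-0.03041587 -0.03159525 -0.00597655] [ 0.03981241  0.03183001 -0.00094385]
 standtop 0.0693849327537989 [ 0.41416365 -0.1911922   0.06411939] [ 0.50156258 -0.10290324  0.07599923]
 grip 377 [ 0.44558521 -0.15997798  0.08508423] [ 0.4696589  -0.13594565  0.12685102] [ 0.45751562 -0.15255962  0.1123028 ]
```

```bash
cat >> h.py <<'E'
F=np.array([.5315,.0684,.137]);PSI=.250;FR=forkR(PSI)
def w2f(X): return (np.asarray(X)-F)@FR
def f2w(X): return F+FR@np.asarray(X)
def knob(q,z=.0105): return np.array([-.08*np.sin(q),.16-.08*np.cos(q),z])
def toolrpy(xdir_f,R=FR):
    # tool z = -fork z, tool x = xdir (fork frame)
    z=-R[:,2];x=R@np.array(xdir_f,float);x/=np.linalg.norm(x);y=np.cross(z,x)
    return Ro.from_matrix(np.stack([x,y,z],1)).as_euler("xyz")
E
python3 - <<'E'
from h import *
P=pickle.load(open("p0.pkl","rb"))
for n,X in [("pivot",[.4948,.2285,.1234]),("knob",[.4402,.174,.107]),("eye",[.399,.1184,.0626])]: print(n,np.round(w2f(X),4))
for c in ("scene","side"):
    C=cloud(P[c]);ok=P[c]["z_map"]>0;L=w2f(C)
    m=ok&(L[...,2]>.002)&(L[...,2]<.036)&(L[...,0]<-.03)&(L[...,0]>-.11)&(L[...,1]>.06)&(L[...,1]<.17)
    X=L[m];print(c,len(X),np.round(X.min(0),4),np.round(X.max(0),4),np.round(X.mean(0),4))
    # arm upper face
    m=ok&(np.abs(L[...,2]+.012)<.004)&(L[...,1]>.02)&(L[...,1]<.15)&(L[...,0]<-.02);X=L[m][:,:2]
    cen=X.mean(0);d=np.linalg.svd(X-cen,full_matrices=False)[2][0];d*=np.sign(d[1]);print("  arm",len(X),cen,"q",np.arctan2(d[0],d[1]), "q via pivot",np.arctan2(-cen[0],.16-cen[1]))
q=.98
for dx in (1,-1):
  for q in (1.0,.5,0):
    r=toolrpy([dx*np.cos(q),-dx*np.sin(q),0])
    for z in (.06,-.006):
        print(dx,q,z,np.round(r,2),solve_ik(f2w(knob(q,z)),r))
E
```

```text
pivot [-0.0033  0.1642 -0.0138]
knob [-0.069   0.1249  0.0052]
eye [-0.1377  0.0812 -0.0064]
scene 143 [-0.0769  0.1074  0.0027] [-0.0546  0.1312  0.0357] [-0.0621  0.1168  0.0208]
  arm 632 [-0.14417836  0.09485119] q 1.386567302440899 q via pivot 1.1463945291799131
side 178 [-0.0795  0.1066  0.0021] [-0.0574  0.1287  0.0339] [-0.0674  0.1134  0.0216]
  arm 1136 [-0.14823356  0.09244019] q 1.371265378831203 q via pivot 1.1431578193460281
1 1.0 0.06 [-2.69 -0.27 -0.81] [ 0.29833162 -0.14722679  2.21988795 -0.04651204  0.54631875  1.08161417]
1 1.0 -0.006 [-2.69 -0.27 -0.81] [ 0.29368741  0.04762874  2.20071755 -0.06031836  0.37067502  1.09407108]
1 0.5 0.06 [-2.87 -0.45 -0.31] [ 0.21386298 -0.11488042  2.15386636  0.03299226  0.57954008  0.44109291]
1 0.5 -0.006 [-2.87 -0.45 -0.31] [0.21712677 0.067287   2.13572145 0.04072178 0.41552562 0.43426849]
1 0 0.06 [ 3.14 -0.52  0.25] [ 0.19036579 -0.06149154  2.05597042  0.05095976  0.62490127 -0.09300171]
1 0 -0.006 [ 3.14 -0.52  0.25] [ 0.19530636  0.10453922  2.03903575  0.05970931  0.47579252 -0.10046851]
-1 1.0 0.06 [2.69 0.27 2.33] [ 0.29833162 -0.14722679  2.21988795 -0.04651204  0.54631875 -2.05997848]
-1 1.0 -0.006 [2.69 0.27 2.33] [ 0.29368741  0.04762874  2.20071755 -0.06031836  0.37067502 -2.04752157]
-1 0.5 0.06 [2.87 0.45 2.83] None
-1 0.5 -0.006 [2.87 0.45 2.83] None
-1 0 0.06 [-3.14  0.52 -2.89] None
-1 0 -0.006 [-3.14  0.52 -2.89] None
```

Run:
```python
from h import *
q=1.0;r=toolrpy([np.cos(q),-np.sin(q),0])
X=f2w(knob(q,.13));print(X,solve_ik(X,r))
s=state()["ee_pos"];movel(s+[0,0,.1],vel=.3)
goto(X,r);print(state()["t"])
p=read_camera("wrist");save(p,"w1.png");pickle.dump(p,open("w1.pkl","wb"))
for n in ["fork","swing_knob","swing_eye","swing_pivot"]:
    for m in mark_of(p,n)[:2]: print(n,m, w2f(px2w(p,m["position"])))
C=cloud(p);L=w2f(C);ok=p["z_map"]>0
m=ok&(np.abs(L[...,2]-.033)<.006)&(np.linalg.norm(L[...,:2]-knob(q)[:2],axis=-1)<.03);x=L[m];print(len(x),x.min(0),x.max(0),np.median(x,0))
print(proj(p,[f2w(knob(q,.033)),F]))
```

```text
[0.38314344 0.15104092 0.21592446] [ 0.30446779 -0.33557103  2.20665466 -0.04003256  0.74795227  1.0765366 ]
3.6583
fork {'position': [428.5, 209.2], 'score': 0.66} [ 0.0037419  -0.01402361 -0.02819988]
swing_knob {'position': [271.9, 209.1], 'score': 0.58} [-0.06556938  0.12029902  0.03358725]
swing_eye {'position': [267.2, 279.6], 'score': 0.85} [-0.1570983   0.06916258 -0.06526302]
swing_pivot {'position': [279.0, 110.8], 'score': 0.96} [ 0.00150995  0.15674632 -0.00453254]
586 [-0.07899321  0.10856573  0.02739053] [-0.05718226  0.12975897  0.0356281 ] [-0.06750866  0.11932211  0.033543  ]
[[274.45861062 213.0822602 ]
 [426.54611652 211.58607107]]
```

View pics/w1.png

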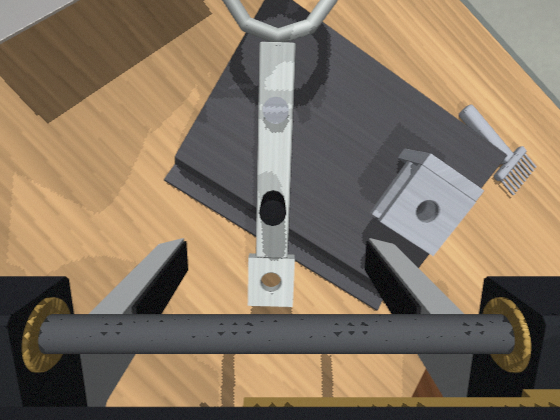

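The wrist view shows the knob at (272,207), the eye at (270,280) and the fork hole at (428,211). My fork pose predicts the hole at (426.5,211.6), so it agrees within about 1.5 px. I'll grasp the knob and swing the arm home.

Run:
```python
from h import *
T=lambda q:toolrpy([np.cos(q),-np.sin(q),0])
q=1.01
grip(.6)
b=movel(f2w(knob(q,-.003)),vel=.15,ori=T(q),guard=15);print("down",b,w2f(state()["ee_pos"]))
grip(0);s=state();print("gap",s["finger_gap"],s["ft_force"],s["t"])
for q in np.linspace(1.01,.05,7)[1:]:
    b=movel(f2w(knob(q,-.003)),vel=.12,ori=T(q),guard=40)
    s=state();print(round(q,2),b,np.round(w2f(s["ee_pos"]),4),np.round(s["ft_force"],1))
    if b:break
else:
    b=movel(f2w(knob(-.03,-.003)),vel=.03,ori=T(0),guard=15)
    s=state();print("end",b,np.round(w2f(s["ee_pos"]),4),np.round(s["ft_force"],1),s["t"])
p=read_camera("side");save(p,"s2.png");pickle.dump(p,open("s2.pkl","wb"))
```

```text
down False [-0.0674473   0.11747235 -0.00258011]
gap 0.2288188877606261 [-5.66668952 -0.99871982  3.68744352] 6.325
0.85 False [-0.0599  0.107  -0.0029] [-2.2 -3.3  4.6]
0.69 False [-0.0507  0.0984 -0.0029] [-1.9 -1.6  4.3]
0.53 False [-0.0403  0.0912 -0.0029] [-1.8  1.6  5.2]
0.37 False [-0.0289  0.0859 -0.0029] [-2.1  5.   6.1]
0.21 False [-0.0167  0.0824 -0.0029] [-3.2  4.6  6.1]
0.05 False [-0.0041  0.0809 -0.0029] [-3.7  5.   7. ]
end True [-0.0009  0.0808 -0.003 ] [-6.1 -2.1  6.6] 8.4583
```

View pics/s2.png

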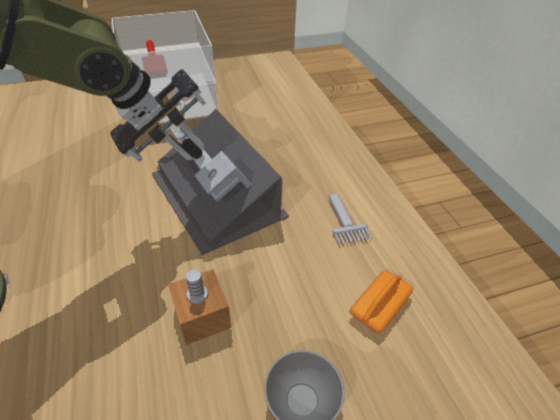

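The side view shows the knob gripped at about (190,148), with the arm tucked into the fork at (218,172). It stopped on contact at x = -0.9 mm. I'll press a little harder to confirm it's on the stop, then let go and look closely down the hole.

Run:
```python
from h import *
r=toolrpy([1,0,0])
b=movel(f2w([.003,.0808,-.003]),vel=.03,guard=25)
s=state();print("end",b,np.round(w2f(s["ee_pos"]),4),np.round(s["ft_force"]@FR,1))
grip(.6);
movel(f2w([0,.0808,.06]),vel=.2,ori=r)
# look straight down fork axis: shift so camera is over the hole
p=read_camera("wrist");R=cv2.Rodrigues(np.array(p["rvec"],float))[0];cam=-R.T@np.array(p["tvec"]).ravel()
print("cam in fork",w2f(cam),"optical axis",R[2]@FR, "tcp",w2f(state()["ee_pos"]))
save(p,"w3.png");pickle.dump(p,open("w3.pkl","wb"))
print(proj(p,[F,f2w([0,.08,.033])]),state()["t"])
for n in ["fork","swing_knob","swing_eye"]:
    for m in mark_of(p,n)[:2]: print(n,m, w2f(px2w(p,m["position"])))
```

```text
end False [-0.0009  0.081  -0.0033] [-17.9  -2.9  25.7]
cam in fork [0.00101234 0.14722878 0.23912657] optical axis [ 0.00181682 -0.2334345  -0.97237083] tcp [-0.00033522  0.08077584  0.05920467]
[[273.95205634 328.09124551]
 [273.64936205 239.22352063]] 9.9917
swing_knob {'position': [274.2, 104.2], 'score': 0.58} [ 0.00026313  0.1598875  -0.00288563]
```

View pics/w3.png

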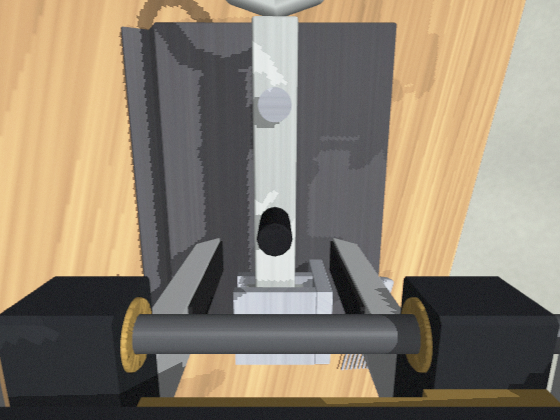

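The wrist view shows the arm straight in the fork, with the knob at (275,232) where I predicted (274,239 at its top). It's firmly on its stop: 18 N produced no movement. The gripper bar hides the hole, so I'll shift along -y to look at it.

Run:
```python
from h import *
r=toolrpy([1,0,0])
movel(f2w([0,-.07,.075]),vel=.25,ori=r)
p=read_camera("wrist");save(p,"w4.png");pickle.dump(p,open("w4.pkl","wb"))
print(proj(p,[F,f2w([0,0,-.012])]),state()["t"])
for n in ["fork","swing_eye"]:
    for m in mark_of(p,n)[:2]: print(n,m, w2f(px2w(p,m["position"])))
for c in ("scene","side"):
    q=read_camera(c);save(q,c+"4.png");pickle.dump(q,open(c+"4.pkl","wb"));print(c,proj(q,[F]),[m["position"] for m in mark_of(q,"fork")[:1]])
c=proj(p,[F])[0].astype(int)
im=p["img"][c[1]-60:c[1]+60,c[0]-80:c[0]+80,::-1];cv2.imwrite("pics/w4z.png",cv2.resize(im,None,fx=5,fy=5,interpolation=cv2.INTER_NEAREST))
```

```text
[[274.85307307 119.89637528]
 [274.90725478 120.10423916]] 10.95
fork {'position': [277.9, 118.1], 'score': 0.84} [ 0.00240923  0.00227851 -0.0647649 ]
swing_eye {'position': [272.6, 118.2], 'score': 0.97} [-0.0021564   0.00221369 -0.06596837]
swing_eye {'position': [319.9, 364.0], 'score': 0.63} [ 0.05916926 -0.31238363 -0.16252775]
scene [[324.04605142 168.77108144]] [[324.1, 168.1]]
side [[212.13664267 172.74011034]] [[210.5, 170.9]]
```

View pics/w4.png

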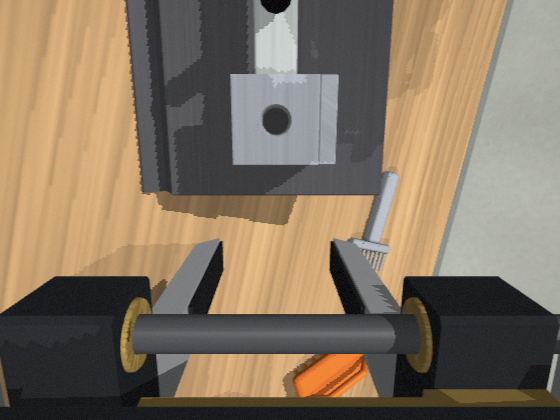

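View pics/w4z.png

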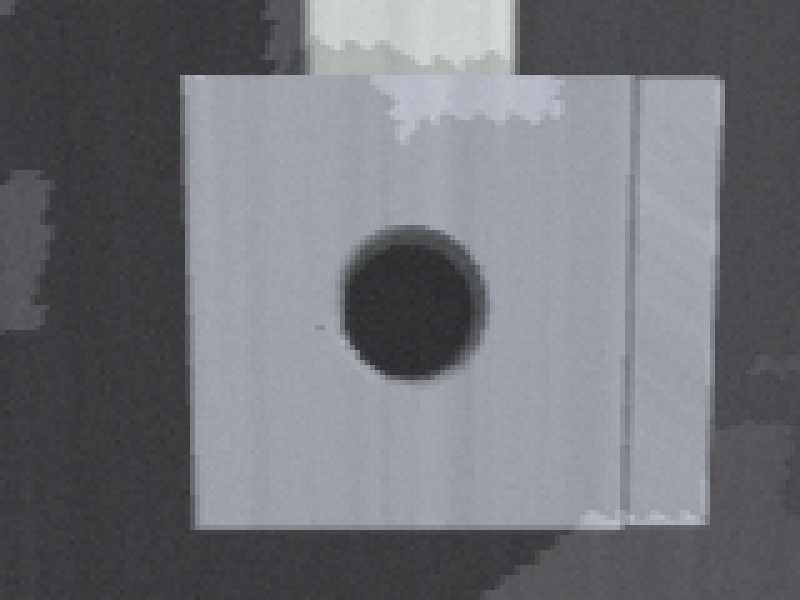

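The close view shows the fork hole at (276.8,119.6), predicted (274.9,119.9). It's dark and clear right through, so the eye is in line. Now for the pin. I'll grip it twice, 90° apart, so it's centred in both directions.

Run:
```python
from h import *
pin=np.array([.458,-.147])
A=[np.pi,0,PSI+np.pi/2];B=[np.pi,0,PSI]
for r in (A,[np.pi,0,PSI-np.pi/2],B): print(solve_ik([*pin,.081],r))
s=state()["ee_pos"];movel(s+[-.03,0,.09],vel=.3)
r=A if solve_ik([*pin,.17],A) is not None else [np.pi,0,PSI-np.pi/2]
goto([*pin,.165],r)
b=movel([*pin,.081],vel=.15,guard=15);print(b)
grip(0);s=state();print("gap",s["finger_gap"],s["ft_force"],s["t"])
grip(.5)
movel([*pin,.138],vel=.2)
goto([*pin,.138],B)
b=movel([*pin,.081],vel=.15,guard=15);print(b)
grip(0);s=state();print("gap",s["finger_gap"],s["ft_force"],s["ee_pos"],s["t"])
for c in ("scene","side"):
    p=read_camera(c);save(p,c+"5.png");pickle.dump(p,open(c+"5.pkl","wb"))
```

```text
[-0.38673728  0.29746084  1.84112876  0.          1.00300305 -2.20753361]
[-3.86737279e-01  2.97460843e-01  1.84112876e+00 -4.44089210e-16
  1.00300305e+00  9.34059048e-01]
[-3.86737279e-01  2.97460843e-01  1.84112876e+00 -4.44089210e-16
  1.00300305e+00 -6.36737279e-01]
False
gap 0.25162030065258034 [-0.98249524  0.57704962  1.84060601] 14.475
False
gap 0.25030382202123425 [-1.81727518  0.54590198  6.43171715] [ 0.45818106 -0.14710706  0.08149767] 17.9
```

View pics/side5.png

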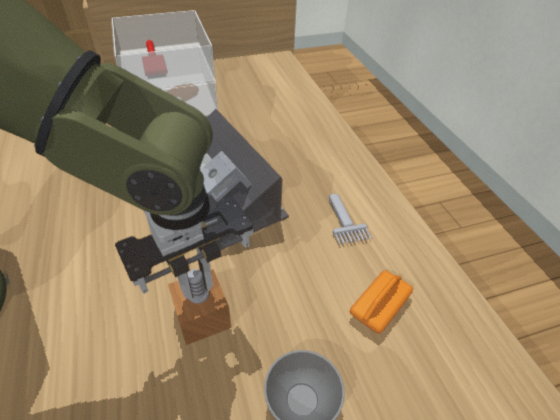

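The side view shows the fingers on the pin's grip at (197,283). The gap of 0.25 × 94 mm is about 24 mm, which matches the grip diameter. Next I lift it, tilt it over the fork and check.

Run:
```python
from h import *
r=toolrpy([1,0,0])
s=state()["ee_pos"]
b=movel([s[0],s[1],.20],vel=.2);s=state();print(b,s["finger_gap"],np.round(s["ft_force"],1))
for z in (.011,.09,.12): print(solve_ik(f2w([0,0,z]),r))
goto(f2w([-.0,-.05,.13]),r)
movel(f2w([0,0,.09]),vel=.15,ori=r)
s=state();print(s["t"],np.round(w2f(s["ee_pos"]),4),np.round(s["ft_force"],1))
for c in ("scene","side"):
    p=read_camera(c);pickle.dump(p,open(c+"6.pkl","wb"))
    nose=f2w([0,0,.09-.0665]);u=proj(p,[nose,F,f2w([0,0,.079])]);print(c,u,[ (m["position"],m["score"]) for n in ("pin_center","fork") for m in mark_of(p,n)[:1]])
    x,y=u[1].astype(int);x=min(max(x,80),480)
    im=p["img"][y-75:y+45,x-80:x+80,::-1].copy()
    im=cv2.resize(im,None,fx=5,fy=5,interpolation=cv2.INTER_NEAREST)
    for k,col in zip(range(3),((0,0,255),(0,255,0),(255,0,0))):
        cv2.circle(im,tuple(int(v) for v in ((u[k]-[x-80,y-75]+.5)*5)),4,col,1)
    cv2.imwrite("pics/"+c+"6z.png",im)
```

```text
False 0.25063034695576564 [-0.4  0.6 -2.1]
[-0.0076946   0.07244743  2.03347341  0.25030583  0.54035002 -0.44022839]
[-0.03595805 -0.11826102  2.04213804  0.21471814  0.72338804 -0.41135982]
[-0.04836241 -0.18474182  2.03531258  0.20685169  0.79753812 -0.40583731]
19.9917 [ 0.     -0.0006  0.0898] [-0.1 -0.9 -1. ]
scene [[322.38292962 159.04638971]
 [324.04605142 168.77108144]
 [318.30170951 135.18246855]] [([320.3, 135.6], 0.68), ([322.6, 167.8], 0.58)]
side [[205.41398859 166.42727456]
 [212.13664267 172.74011034]
 [188.10294946 150.17153002]] [([203.6, 318.6], 0.46), ([213.6, 169.8], 0.78)]
```

View pics/scene6z.png

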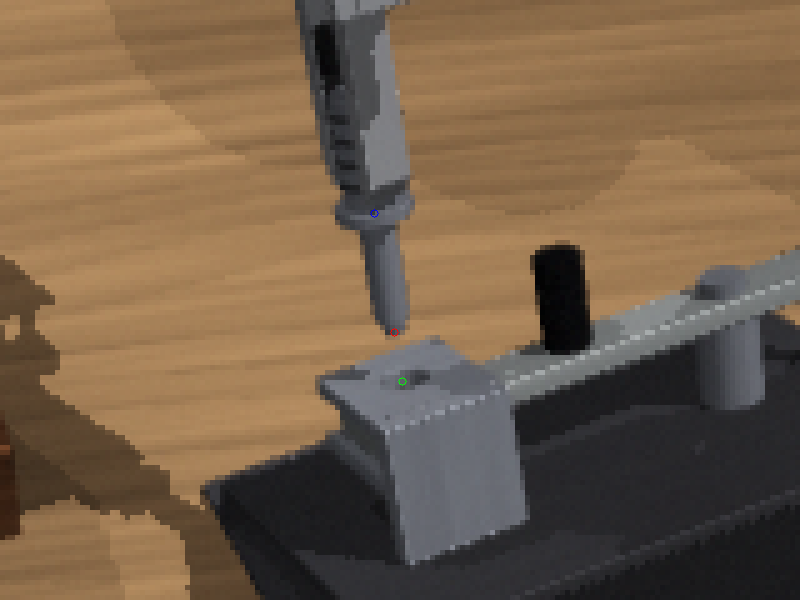

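View pics/side6z.png

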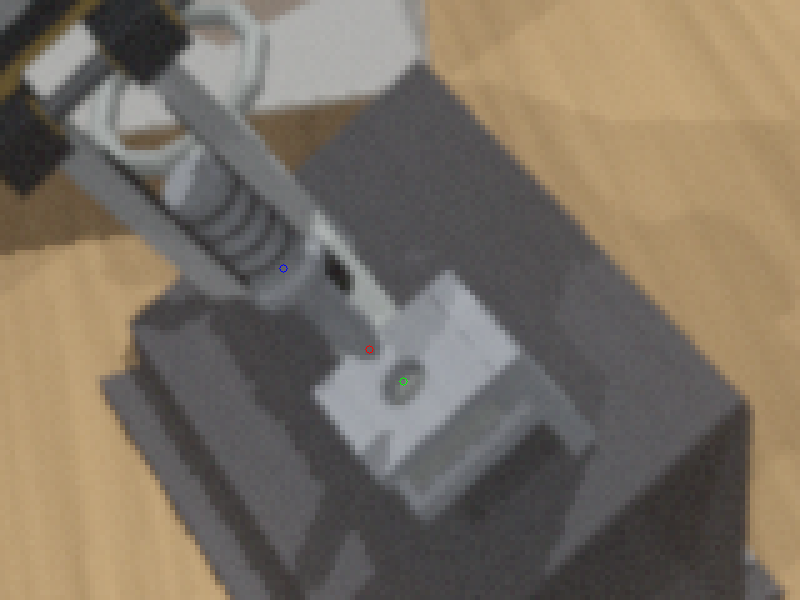

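In both views the pin points down the hole axis. The scene view has the nose at zoom (396,332) with the hole around (408,379), and the side view has the hole at (404,382). All of these are within about 1 px of my predictions. Inserting under force guard.

Run:
```python
from h import *
r=toolrpy([1,0,0])
for z in (.058,.045,.030,.018):
    b=movel(f2w([0,.0008,z]),vel=.06,ori=r,guard=10)
    s=state();print(z,b,np.round(w2f(s["ee_pos"]),4),np.round(s["ft_force"]@FR,1),np.round(s["moment"]@FR,2),s["finger_gap"])
    if b:break
print(s["t"])
```

```text
0.058 False [0.     0.0009 0.0579] [-1.9 -0.  -1.3] [-0.05  0.46 -0.  ] 0.24681701432515996
0.045 False [-0.0003  0.0009  0.0446] [-0.5 -0.2 -1.2] [-0.03  0.48  0.04] 0.2521166412146332
0.03 False [-0.0003  0.0009  0.0296] [-1.4  0.  -2.5] [-0.1   0.48  0.05] 0.25090278900103347
0.018 False [-0.0003  0.0009  0.0176] [-1.3  0.  -1.7] [-0.06  0.5   0.03] 0.25145616338409416
22.0917
```

The pin slid in with almost no contact force. Now I'll seat the flange.

Run:
```python
from h import *
r=toolrpy([1,0,0])
b=movel(f2w([0,.0008,.006]),vel=.03,ori=r,guard=15)
s=state();print(b,np.round(w2f(s["ee_pos"]),4),np.round(s["ft_force"]@FR,1),s["finger_gap"],s["t"])
p=read_camera("side");save(p,"s7.png")
c=proj(p,[F])[0].astype(int);im=p["img"][c[1]-75:c[1]+45,c[0]-80:c[0]+80,::-1];cv2.imwrite("pics/s7z.png",cv2.resize(im,None,fx=5,fy=5,interpolation=cv2.INTER_NEAREST))
```

```text
True [-0.      0.0008  0.011 ] [-0.9 -0.4 -1.7] 0.2498111383026268 22.4083
```

View pics/s7z.png

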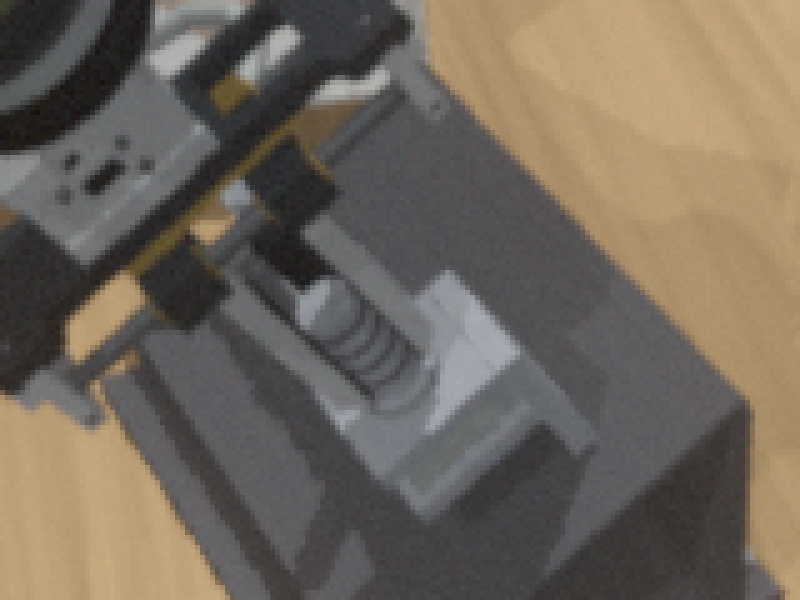

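It made contact at TCP z = 11.0 mm, the value expected for a seated flange. The side view shows the flange on the fork face at about (405,385). I'll press lightly, let go, back off and check.

Run:
```python
from h import *
r=toolrpy([1,0,0])
b=movel(f2w([0,.0008,.0075]),vel=.02,ori=r,guard=20)
s=state();print(b,np.round(w2f(s["ee_pos"]),4),np.round(s["ft_force"]@FR,1));wait(.3)
grip(.5)
b=movel(f2w([0,.0008,.09]),vel=.12,ori=r)
movel(f2w([0,-.09,.11]),vel=.25,ori=r)
wait(.2);s=state();print(s["finger_gap"],s["t"],np.round(s["ft_force"],1))
P={}
for c in ("wrist","scene","side"):
    p=P[c]=read_camera(c);save(p,c+"8.png");C=w2f(cloud(p));ok=p["z_map"]>0
    near=ok&(np.linalg.norm(C[...,:2],axis=-1)<.02)
    m=near&(C[...,2]>.047)&(C[...,2]<.07);x=C[m];print(c,"grip top",len(x),np.round(np.median(x,0),4) if len(x) else "")
    m=near&(C[...,2]>.02)&(C[...,2]<.07);x=C[m];print("  grip all",np.round(x.min(0),4),np.round(x.max(0),4))
    for n in ("pin_center","swing_knob","bowl","comb","bathbrush"):
        for k in mark_of(p,n)[:1]: print("  ",n,np.round(k["position"],1),round(k["score"],2))
    print("  proj pinctr,knob",proj(p,[F,f2w([0,.08,.0105])]).round(1).tolist())
    cc=proj(p,[F])[0].astype(int);y0=max(cc[1]-75,0);im=p["img"][y0:y0+120,cc[0]-80:cc[0]+80,::-1];cv2.imwrite("pics/"+c+"8z.png",cv2.resize(im,None,fx=5,fy=5,interpolation=cv2.INTER_NEAREST))
```

```text
True [-0.0006  0.0009  0.0093] [-0.3  0.4  0.7]
0.49878940947094313 25.0833 [-0.5 -0.5 -0.9]
wrist grip top 1225 [-0.0021 -0.0001  0.0557]
  grip all [-0.014  -0.0118  0.0202] [0.0099 0.0118 0.0582]
   pin_center [273.6  91.7] 0.82
   comb [359. 214.] 0.79
  proj pinctr,knob [[274.8, 94.3], [274.8, -28.9]]
scene grip top 79 [ 0.0041 -0.0005  0.0546]
  grip all [-0.0125 -0.0116  0.0202] [0.0127 0.0131 0.0577]
   pin_center [326.  168.9] 0.54
   swing_knob [357.9 151.9] 0.95
   bowl [155.3 244.2] 0.9
   comb [300.6 311.5] 0.87
   bathbrush [209.8 315.7] 0.8
  proj pinctr,knob [[324.0, 168.8], [355.6, 153.0]]
side grip top 129 [-0.0021 -0.0033  0.0539]
  grip all [-0.0142 -0.0125  0.0203] [0.0097 0.0119 0.0565]
   pin_center [206.4 173.8] 0.89
   swing_knob [194.2 149. ] 0.62
   bowl [300.5 402.9] 0.85
   bathbrush [379.3 305.3] 0.75
  proj pinctr,knob [[212.1, 172.7], [192.0, 148.0]]
```

View pics/side8z.png

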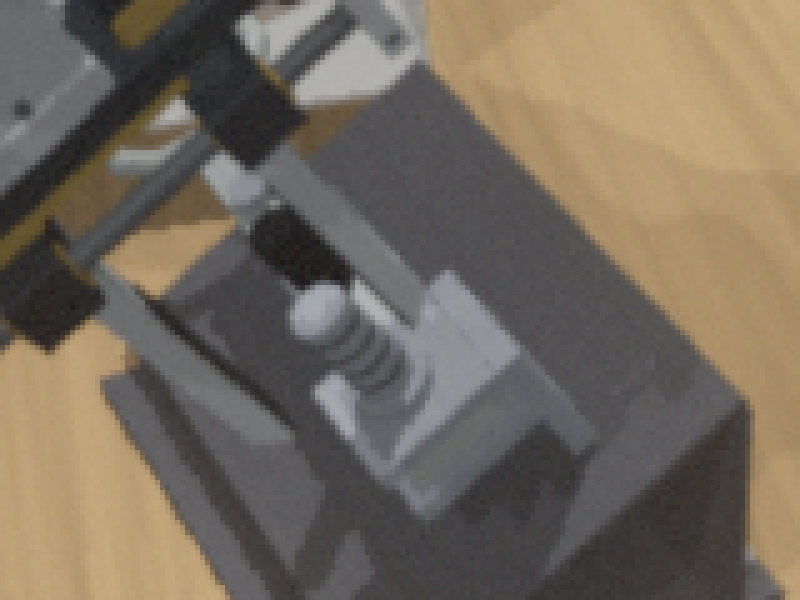

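View pics/scene8z.png

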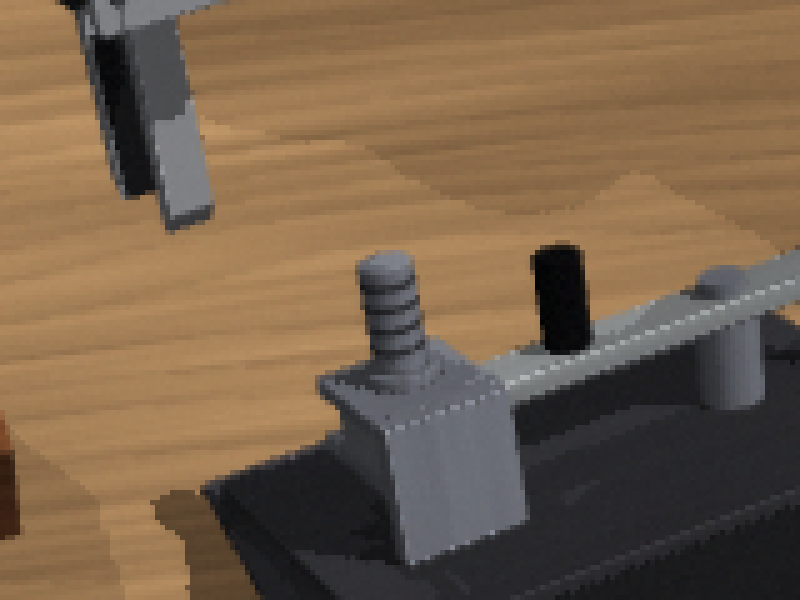

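View pics/wrist8.png

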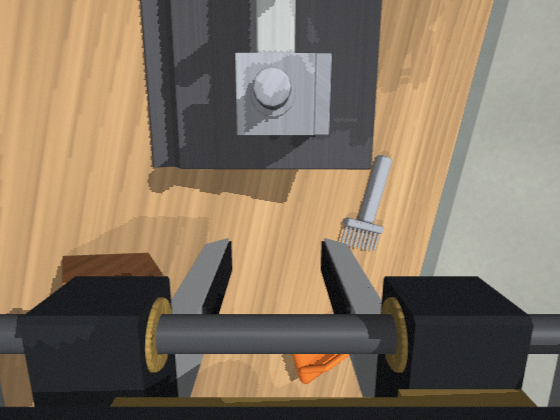

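The pin stands through the fork with the gripper clear: side view (370,360), scene (395,330), wrist (273,90). Before handing in I'll fit its tilt, flange height and arm angle from depth, because the grip top reads a few mm downslope.

Run:
```python
from h import *
from scipy.optimize import least_squares
s=state()["ee_pos"];movel(s+[-.05,-.06,.06],vel=.25)
for c in ("scene","side"):
  for rep in range(2):
    p=read_camera(c);C=w2f(cloud(p));ok=p["z_map"]>0
    m=ok&(np.linalg.norm(C[...,:2]-[-.001,0],axis=-1)<.017)&(C[...,2]>.012)&(C[...,2]<.050);X=C[m]
    def cyl(X,r,fixed=None):
        def f(a):
            d=np.array([a[2],a[3],1]);d/=np.linalg.norm(d);v=X-[a[0],a[1],0]
            return np.linalg.norm(np.cross(v,d),axis=1)-r
        return least_squares(f,[0,0,0,0],loss="soft_l1",f_scale=.001).x
    print(c,len(X),"pin axis x0,y0(mm) tilt x,y:",np.round(cyl(X,.012)*[1e3,1e3,1,1],3))
    k=ok&(np.linalg.norm(C[...,:2]-[0,.08],axis=-1)<.016)&(C[...,2]>-.008)&(C[...,2]<.030);Xk=C[k]
    print("   knob",len(Xk),np.round(cyl(Xk-[0,.08,0],.011)*[1e3,1e3,1,1],3))
    pl=ok&(np.abs(C[...,0])<.027)&(np.abs(C[...,1])<.027)&(np.linalg.norm(C[...,:2],axis=-1)>.022)&(np.abs(C[...,2])<.006)
    top=ok&(np.linalg.norm(C[...,:2]-[-.001,0],axis=-1)<.008)&(C[...,2]>.045)
    print("   plate z",np.median(C[pl][:,2])*1e3,pl.sum(),"grip top z",np.median(C[top][:,2])*1e3,top.sum())
print(state()["t"],np.round(state()["ft_force"],1))
save(p,"side9.png");save(read_camera("scene"),"scene9.png")
```

```text
scene 185 pin axis x0,y0(mm) tilt x,y: [-1.769  1.29  -0.012  0.014]
   knob 157 [-0.845  1.877  0.006 -0.007]
   plate z 1.287298040799044 109 grip top z 55.91066271580132 19
scene 181 pin axis x0,y0(mm) tilt x,y: [-2.993  2.339  0.022 -0.014]
   knob 158 [-0.447  1.541  0.014  0.002]
   plate z 1.0516943567692685 98 grip top z 55.98750833998483 22
side 206 pin axis x0,y0(mm) tilt x,y: [-2.229  1.534 -0.004 -0.005]
   knob 135 [-0.378  0.719  0.007  0.009]
   plate z -0.6166547614809086 243 grip top z 54.24423172489835 41
side 202 pin axis x0,y0(mm) tilt x,y: [-2.548  1.334  0.008 -0.003]
   knob 139 [-0.343  0.878  0.005 -0.001]
   plate z -0.4711835328318085 239 grip top z 54.20166551054176 41
26.725 [ 0.4  0.4 -0.1]
```

View pics/scene9.png

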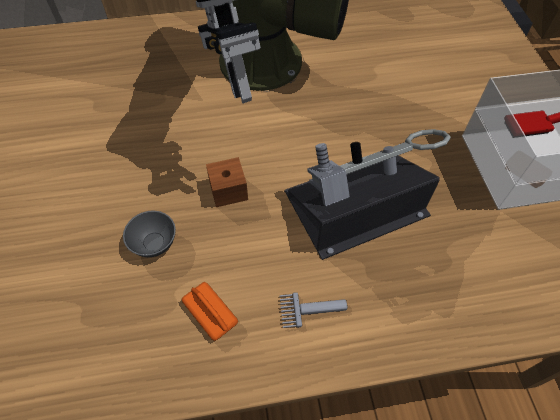

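View pics/side9.png

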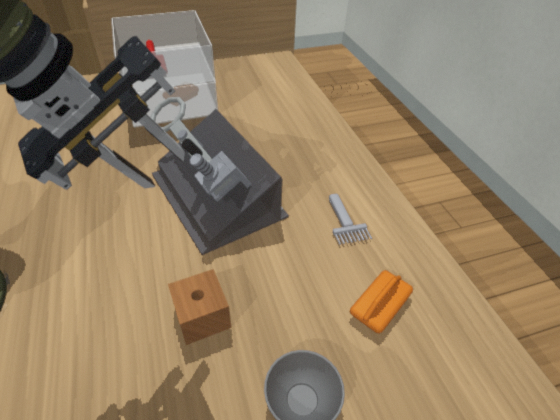

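The wide views show the pin in the fork at scene (322,160) and side (205,165), and the block empty. The bowl, comb and brush are where they started, and the gripper is clear of everything. The fits look good: tilt within 0.03 rad, grip top 54.8 mm above the plate (nominal 55), and the knob within 1 mm of home.

```bash
python3 -c "
from h import *
sign_off();print(state()['t'])"
```

```text
the job is handed in; nothing more can be done
the job is handed in; nothing more can be done
```

The job is handed in, after about 27 s on the robot's clock. The arm is home in the fork, and the pin is through the fork and the arm's eye with its flange on the fork.

**What I did:** I gripped the knob, swung the arm along its arc to the stop, and pressed it with about 18 N without it moving further. I then gripped the pin twice, 90° apart, to centre it, and lifted it out of the block. I tilted it 30° and slid it into the hole with about 2 N of force. The flange met the fork at the expected height, and I pressed it lightly, let go and backed off.

**Last checks, from camera depth fits:**

| Check | Measured | Limit |
|---|---|---|
| Arm angle | about 0.005–0.01 rad (knob 0.3–0.8 mm from home) | 0.04 rad |
| Pin tilt | 0.03 rad or less | 0.08 rad |
| Flange gap | about 0 (grip top 54.6–54.9 mm above the plate, nominal 55) | 3 mm |
| Pin offset from hole centre | about 2–4 mm | 6 mm |

- **Other objects:** the bowl, comb and bath brush look unmoved in the pictures, and the gripper was clear of everything.
- **Disagreements:** my fork position is good to about 1–2 mm. The wrist camera put the hole about 1.3 mm further up the slope than my estimate, and the arm's stop put it 0.9 mm further down. The pin offset above carries that error; with only 2 mm of play in the hole, the true offset should be about 2 mm. In the last side view before I backed off further, the network marked the pin's centre about 6 px from its predicted place; I relied on the depth fits instead.
- **Failed checks:** none.

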